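# Stack cartons of screws on the tilted rack in the woodwork shed

## Robot

A 7-joint arm with a two-finger parallel gripper is mounted at the origin on the work surface. World frame = base frame: x ahead of the robot, y to its left, z up, the work surface at z = 0. Lengths are in m, angles in rad, forces in N, time in s.
With the tool pointing down it reaches from about 0.35 to 0.9 m from the base axis. Payload 8.1 kg.
Tool frame: the origin (TCP) lies at the very end of the fingers, on their centre line; the grasp point (between the pads) lies 19 mm behind it (arm.tcp_to_grasp is the z of the grasp point in the tool frame, in m); z points along the fingers, y is the line along which they close (so a half turn about z gives the same grasp; the last joint's range is limited). The gripper opens to 92 mm and grips with 3 to 60 N. Pads are 19 mm wide; open, the fingers measure 130 mm over their backs; the gripper's body (75 mm by 190 mm) begins 47 mm behind the grasp point.
Start: joints at [1.039, 0.434, 0.025, 1.573, -0.012, 1.134, -0.075], TCP at [0.26, -0.568, 0.227] pointing down, gripper open.
Joint ranges: [-2.62, 2.62], [-0.44, 2.09], [-1.27, 1.32], [0.08, 2.57], [-1.32, 4.46], [0.12, 2], [-2.74, 2.74]. Speed limits (rad/s): [2.22, 2.22, 3.01, 3.01, 3.14, 3.14, 3.14].

## Interface

Orientations are given as a rotation vector (axis times angle).
In Python, from cell import readout, vision, sign_off, arm gives the robot as it stands. The module is installed in compiled form; this text tells all that it offers.
- The arm moves only by the shell command python3 -m creep 'ROWS' [FORCE]. ROWS is JSON, a list of rows, each a list of 5 numbers: the shift along the tool's x, y, z in units of 4 cm (1.0 is 4 cm), then the turn about the tool's z in units of 4 degrees (1.0 is 4 degrees), then the opening, from 0 (shut) to 1 (fully open). A call has 1 to 12 rows; each row shifts and turns the commanded pose from where the row before left it, along the tool's axes as they then stand; what a row does not reach is not made up. A row lasts 1/8 s, in which the tool goes at most 62.5 mm and 10.7 degrees, less where a joint would pass 70% of its speed; a pose out of reach is approached as far as the arm can. A call with a number of a shift or a turn outside -1 to 1 is refused whole. A call with a gripper value outside its range is refused whole. The fingers move at their own pace and stop on an object; FORCE is the grip in N (left out, the last holds). Time passes only in rows, so rows that do not move let the fingers close. It gives the time, the measured TCP pose, the force, the opening and the grip force at its end, in the units of the state.
- readout.observe(): the state, without advancing time (a new reading comes with each control period).
- vision.get_image(name): name is "side" or "top" or "wrist"; returns a dict with "pixels" (480x640x3 uint8, blue, green, red), "z_map" (480x640 float32, m along the optical axis (not along the pixel's ray), 0 where there is no reading), "camera_matrix" (3x3 intrinsics, pixels), "position" and "rotation" of the camera in the world. Camera axes: x right, y up, looking along -z (the intrinsics and any distortion apply to the point x, -y, -z); pixel columns grow to the right and rows downward; lengths in m; the calibration is good to about 2 mm. A picture is of the moment at which its call begins.
- sign_off(): hands the job in; it is judged then, once.
The state is a dict: "clock": time; "joints": joint angles; "dq": joint speeds; "joint_efforts": joint torques, N m; "position": TCP position; "ee_rot": TCP orientation; "force": force on the tool from outside, world axes, zero at the start; "ft_torque": the same for the moment, N m; "width": opening from 0.0 (shut) to 1.0 (fully open); "gripper_force": force on a finger pad.
Only numpy, scipy, OpenCV 4.12 (cv2) and the standard library are available. Lean on these libraries where they do the work, as an engineer would, in place of code of your own. Each camera call takes 0.05 s, during which the arm holds its last target. There are 200 camera calls.

## Task

Gently lay the standing red carton down flat on the bench, without letting it topple over, and let go of it, then take it again and put it lengthwise on the sloping deck of the rack, with its end against the blue backstop. Stack the blue carton flat on it and then the green one on the blue, lying the same way, each centred across the deck, square, and with its end touching the backstop. Leave the yellow carton and everything else where it is.

Things in the scene. Friction and masses are not known exactly. Their poses are not given: they have to be found in the camera images.
- red_carton: Cardboard carton 150 x 64 x 44 mm (along its own x, y, z) with a red band round its middle, red ends and a small white label on both broad faces; origin at its centre, x along its length, z normal to its broad faces. At the start it stands on one end on the bench (x vertical), 150 mm tall. About 0.4 to 0.75 kg. Either broad face may be up and either end may meet the backstop.
- blue_carton: Cardboard carton 130 x 60 x 40 mm (along its own x, y, z) with a blue band round its middle, blue ends and a small white label on both broad faces; origin at its centre, x along its length, z normal to its broad faces. At the start it lies flat on the bench. About 0.3 to 0.55 kg. Either broad face may be up and either end may meet the backstop.
- green_carton: Cardboard carton 110 x 56 x 36 mm (along its own x, y, z) with a green band round its middle, green ends and a small white label on both broad faces; origin at its centre, x along its length, z normal to its broad faces. At the start it lies flat on the bench. About 0.2 to 0.45 kg. Either broad face may be up and either end may meet the backstop.
- deck: Sloping wooden deck of the rack, 170 mm long (x), 124 mm wide (y), sides and high end open, with a blue backstop 130 mm high (z), 124 mm wide, 12 mm thick, square to it at its low end. Origin: middle of the crease where the deck's upper face meets the backstop's face, 40 mm above the bench. x up the slope along the deck's face, 20 degrees above level; z square to the deck; y level, across it.
- rack: The fixed wooden stand that carries the deck, 124 mm wide; origin on the bench straight below the crease, x level towards the deck's high end. It reaches 70 mm behind the crease (-x) and 165 mm ahead of it. It does not move.
- yellow_carton: Cardboard carton 120 x 62 x 46 mm with a yellow band, lying flat; origin at its centre. Not needed, to be left alone.
- hammer: Hammer 280 mm long lying on the bench near its far edge, handle along its x. To be left alone.
- tape_measure: Yellow tape measure 72 x 66 x 34 mm lying flat, origin at the centre of its underside. To be left alone.
- offcut: Timber offcut 160 x 45 x 35 mm, origin at the centre of its underside. To be left alone.
- nail_jar: Glass jar with a red lid, 76 mm across, 110 mm tall, origin at the centre of its underside. To be left alone.
- glue_bottle: White glue bottle, 64 mm across, 170 mm tall, origin at the centre of its underside. To be left alone.
Not all that is in view belongs to the job. What is shaped like the blue_carton but purple is not meant.

How it is judged:
By the outcome, as a careful person would: the job done as asked, in the order asked, and still so for the second after the job is handed in, with the robot touching nothing.
It also fails if it takes over 72 s, if anything falls off the work surface, if the arm or the gripper's body presses on something with over 40 N, if the wrist force passes 120 N, or if a joint passes its speed limit or range.

## Working session

There is one attempt and no reset: what is moved stays moved. The work goes in short steps, Python scripts to look and compute and a shell command to move; the robot and the scene stay as the last step left them, time stands still between calls to the robot, and variables do not carry over. Pictures are saved under pics/ and viewed, at most 10 in all, crops included, and the job is handed in when it is done.

```bash
mkdir -p pics; cat > h.py <<'E'
import numpy as np, cv2
from cell import readout, vision
from scipy.spatial.transform import Rotation as R
def shot(n):
    d=vision.get_image(n); return d
def cloud(d):
    z=d["z_map"]; K=d["camera_matrix"]; v,u=np.mgrid[0:480,0:640]
    p=np.stack([(u-K[0,2])/K[0,0]*z,-(v-K[1,2])/K[1,1]*z,-z],-1)
    return p@np.array(d["rotation"]).reshape(3,3).T+d["position"]
E
python3 - <<'E'
from h import *
s=readout.observe(); print({k:np.round(v,3) for k,v in s.items()}, R.from_rotvec(s["ee_rot"]).as_matrix().round(3))
for n in("top","side"):
    d=shot(n); cv2.imwrite(f"pics/{n}0.png",d["pixels"]); np.savez(f"pics/{n}0.npz",**d)
    print(n,[k for k in d],np.shape(d["rotation"]),d["position"],d["camera_matrix"], {k:d[k] for k in d if 'dist' in k})
E
```

```text
{'clock': np.float64(0.0), 'joints': array([ 1.039,  0.435,  0.025,  1.574, -0.012,  1.134, -0.075]), 'dq': array([ 0.001,  0.   , -0.   ,  0.002, -0.001, -0.001, -0.001]), 'joint_efforts': array([ 0.0000e+00, -6.6785e+01,  9.8500e-01, -3.1447e+01, -6.0000e-02,
        4.3000e-02,  0.0000e+00]), 'position': array([ 0.26 , -0.568,  0.226]), 'ee_rot': array([-3.068e+00, -6.680e-01,  1.000e-03]), 'force': array([-0.106, -0.469, -0.423]), 'ft_torque': array([-0.027,  0.019, -0.04 ]), 'gripper_force': np.float64(0.0), 'width': np.float64(1.0)} [[ 0.909  0.416 -0.001]
 [ 0.416 -0.909  0.001]
 [-0.    -0.002 -1.   ]]
top ['pixels', 'z_map', 'camera_matrix', 'position', 'rotation'] (3,) [0.27755216 0.06124179 1.2080299 ] [[448.51838334   0.         316.67890102]
 [  0.         448.51838334 242.54010436]
 [  0.           0.           1.        ]] {}
side ['pixels', 'z_map', 'camera_matrix', 'position', 'rotation'] (3,) [-0.14648861  1.12262984  0.84192788] [[496.25481973   0.         309.15916407]
 [  0.         496.25481973 232.95825539]
 [  0.           0.           1.        ]] {}
```

View pics/top0.png

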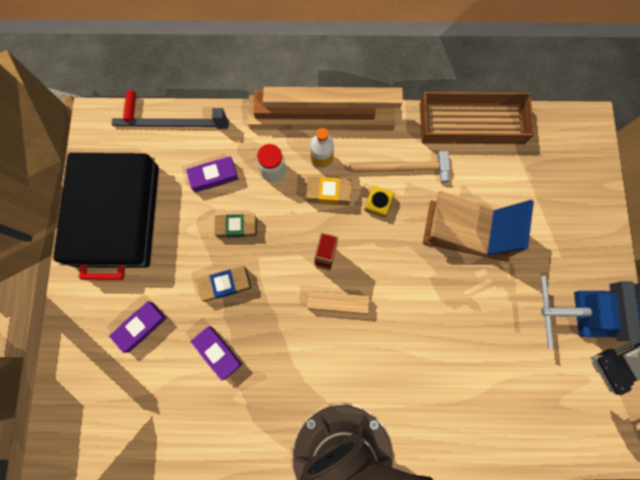

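View pics/side0.png

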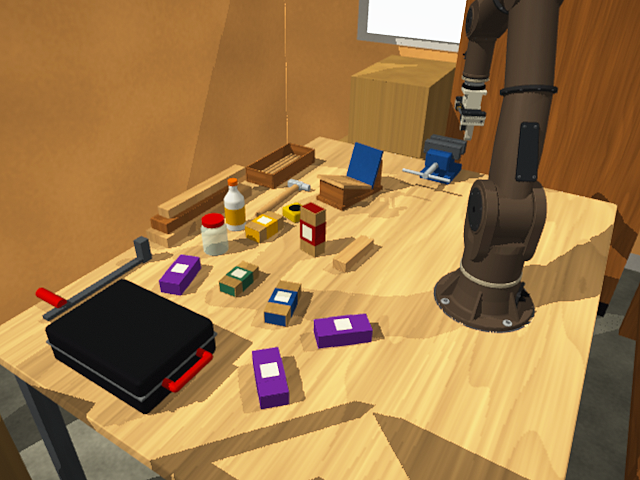

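```bash
sed -i 's/np.array(d\["rotation"\]).reshape(3,3).T/R.from_rotvec(d["rotation"]).as_matrix().T/' h.py
python3 - <<'E'
from h import *
d=dict(np.load("pics/top0.npz")); P=cloud(d); img=d["pixels"]
print(R.from_rotvec(d["rotation"]).as_matrix().round(3))
for n,(u,v) in dict(red=(326,243),blue=(225,283),green=(235,225),yellow=(329,189),back=(510,227),deck=(465,220),bench=(400,300),base=(345,455),jar=(269,156),offc=(338,302)).items(): print(n,P[v,u].round(3))
hsv=cv2.cvtColor(img,cv2.COLOR_BGR2HSV)
# boxes: points above bench in window around seed
for n,(u,v,lo,hi) in dict(blue=(225,283,.034,.046),green=(235,225,.030,.042),yellow=(329,189,.04,.052),red=(326,243,.14,.16)).items():
    q=P[v-40:v+40,u-45:u+45]; m=(q[...,2]>lo)&(q[...,2]<hi)
    n_,lab,st,c=cv2.connectedComponentsWithStats(m.astype(np.uint8)); l=lab[40,45]
    pts=q[lab==l]; r=cv2.minAreaRect((pts[:,:2]*1000).astype(np.float32)); print(n,len(pts),pts[:,2].mean().round(4),r)
# deck plane & backstop plane
for n,(u,v) in dict(deck=(465,220),back=(512,227)).items():
    q=P[v-10:v+10,u-12:u+12].reshape(-1,3); c=q.mean(0); nn=np.linalg.svd(q-c)[2][2]; print(n,c.round(4),(nn*np.sign(nn[2])).round(3))
a=cv2.resize(img[200:320,170:370],(800,480),interpolation=cv2.INTER_CUBIC); cv2.imwrite("pics/crop1.png",a)
E
```

```text
[[ 0.01   0.976 -0.217]
 [-1.     0.008 -0.007]
 [-0.005  0.217  0.976]]
red [0.512 0.046 0.149]
blue [0.427 0.31  0.036]
green [0.584 0.291 0.037]
yellow [0.684 0.038 0.049]
back [ 0.566 -0.418  0.109]
deck [ 0.595 -0.32   0.066]
bench [ 0.39  -0.156 -0.004]
base [0.075 0.012 0.318]
jar [0.753 0.197 0.108]
offc [0.38  0.013 0.032]
blue 1144 0.0397 ((427.46844482421875, 316.420166015625), (61.46098709106445, 130.8445587158203), 16.264055252075195)
green 830 0.0357 ((588.2235107421875, 293.484375), (58.68367004394531, 111.54740905761719), 2.6886708736419678)
yellow 970 0.0455 ((687.3197021484375, 38.956260681152344), (120.74417877197266, 64.18617248535156), 86.55342864990234)
red 482 0.1494 ((503.26531982421875, 46.943519592285156), (43.753414154052734, 64.81194305419922), 75.33789825439453)
deck [ 0.5961 -0.3188  0.0674] [-0.061 -0.338  0.939]
back [ 0.5654 -0.4188  0.1157] [0.946 0.26  0.192]
```

View pics/crop1.png

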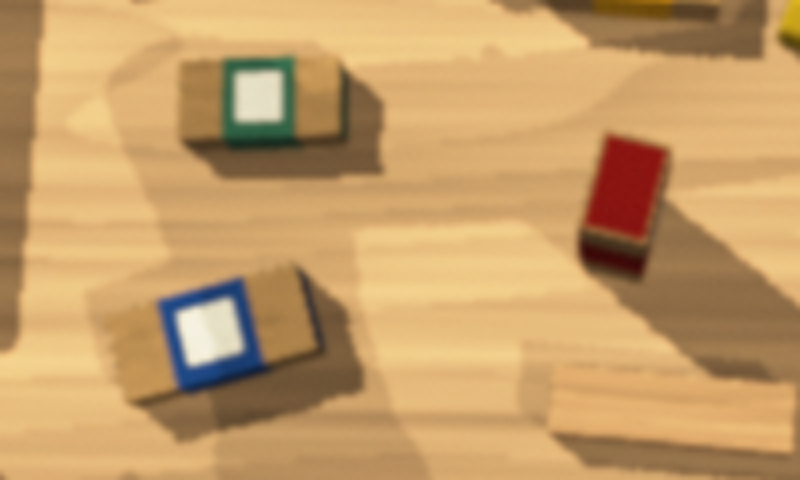

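Candidates: red carton (326,244) is the only standing red-ended box (jar lid (270,156) is round); blue-banded carton at (225,283) versus purple boxes (212,173), (137,326), (215,353); green at (235,225); yellow at (329,189). The crop confirms red end at (625,190), blue band at (210,335), green band at (260,100). Now the deck frame.

```bash
cat > deck.py <<'E'
from h import *
def fit(name):
    d=dict(np.load(f"pics/{name}0.npz")); P=cloud(d); Z=d["z_map"]>0
    box=Z&(P[...,0]>.48)&(P[...,0]<.74)&(P[...,1]>-.50)&(P[...,1]<-.2)
    hsv=cv2.cvtColor(d["pixels"],cv2.COLOR_BGR2HSV)
    blue=(hsv[...,0]>95)&(hsv[...,0]<130)&(hsv[...,1]>120)&box
    g=np.deg2rad(79.8); c0=np.array([.5961,-.3188,.0674]) 
    n=np.array([-np.cos(g)*.342,-np.sin(g)*.342,.94])
    for t in(.012,.006,.004,.004):
        m=box&~blue&(abs((P-c0)@n)<t)&(P[...,2]>.045); q=P[m]; c0=np.median(q,0) if t>.01 else q.mean(0); n=np.linalg.svd(q-c0)[2][2]; n*=np.sign(n[2])
    b=P[blue&(P[...,2]>.06)]; bc=np.median(b,0); bn=np.array([np.cos(g)*.94,np.sin(g)*.94,.342])
    for t in(.01,.006,.004):
        k=b[abs((b-bc)@bn)<t]; bc=k.mean(0); bn=np.linalg.svd(k-bc)[2][2]; bn*=np.sign(bn[2])
    X=np.array([n[0],n[1],0])*-1; X/=np.linalg.norm(X); Y=np.array([-X[1],X[0],0])
    xs=np.cross(Y,n)
    print(name,len(q),"n",n.round(3),"tilt",np.degrees(np.arccos(n[2])).round(1),"yaw",np.degrees(np.arctan2(-n[1],-n[0])).round(1),"back n",bn.round(3),len(k),"yaw",np.degrees(np.arctan2(bn[1],bn[0])).round(1))
    uv=np.c_[(q-c0)@xs,(q-c0)@Y]*1000; r=cv2.minAreaRect(uv.astype(np.float32)); print(" deck rect",r)
    kv=np.c_[(k-bc)@Y,k[:,2]]; print(" back lateral ctr",((k@Y).min()+(k@Y).max())/2,np.ptp(k@Y), "deck lat",((q@Y).min()+(q@Y).max())/2,np.ptp(q@Y))
    # crease: plane intersection with z=.04 on both planes along lateral mid
    lat=(np.percentile(q@Y,.5)+np.percentile(q@Y,99.5))/2
    A=np.array([n,bn,Y]); o=np.linalg.solve(A,[n@c0,bn@bc,lat]); print(" crease",o.round(4),"high end mid", (c0+xs*((q-c0)@xs).max()).round(3), "len from crease",(((q-o)@xs).max()).round(4))
for s in("top","side"): fit(s)
E
python3 deck.py
```

```text
top 2275 n [-0.071 -0.331  0.941] tilt 19.8 yaw 77.8 back n [0.193 0.918 0.348] 1450 yaw 78.1
 deck rect ((-4.780792236328125, -1.2264366149902344), (162.53640747070312, 125.48651123046875), 0.2383636087179184)
 back lateral ctr -0.6400917849900907 0.12188854175894426 deck lat -0.642254506155697 0.12579467562285152
 crease [ 0.572  -0.3932  0.0395] high end mid [ 0.605 -0.235  0.098] len from crease 0.172
side 345 n [-0.083 -0.324  0.943] tilt 19.5 yaw 75.6 back n [0.199 0.918 0.343] 613 yaw 77.8
 deck rect ((-8.092948913574219, -7.6669921875), (171.18348693847656, 128.7095489501953), 1.9612650871276855)
 back lateral ctr -0.6526527764394716 0.12737913495671094 deck lat -0.6474575476191688 0.12968341321425925
 crease [ 0.5671 -0.395   0.0424] high end mid [ 0.603 -0.229  0.102] len from crease 0.1797
```

```bash
python3 -m creep '[[0,0,-0.5,-2.5,1],[0,0,-0.5,-2.5,1],[0,0,-0.5,-2.5,1],[0,0,0,-2.5,1]]' 30; python3 - <<'E'
from h import *
s=readout.observe(); print(s["clock"],s["position"],R.from_rotvec(s["ee_rot"]).as_matrix().round(3))
E
```

```text
0.1 [ 0.25962311 -0.56805785  0.22605352] [[ 0.91   0.416 -0.001]
 [ 0.416 -0.91   0.001]
 [-0.    -0.001 -1.   ]]refused, turn out of range in row 1
```

```bash
cat > go.py <<'E'
import sys
from h import *
# go.py x y z yawY : shift in tool axes (units of 4cm) AFTER turning, and the turn units
def rep(x,y,z,yaw):
    s=readout.observe(); M=R.from_rotvec(s["ee_rot"]).as_matrix()
    cur=np.degrees(np.arctan2(M[1,1],M[0,1])); dy=(yaw-cur+90)%180-90
    t=np.array([x,y,z])-s["position"]; a=np.radians(yaw); 
    if abs(((yaw-cur)+180)%360-180)>90: a+=np.pi
    Y=np.array([np.cos(a),np.sin(a),0]); X=np.array([-Y[1],Y[0],0])
    print("t",round(float(s["clock"]),2),"pos",s["position"].round(4),"yawY",cur.round(1),"force",s["force"].round(1),"w",round(float(s["width"]),3),"gf",round(float(s["gripper_force"]),1))
    print("units x,y,z",(np.array([t@X,t@Y,-t[2]])/.04).round(2),"turn",round(-dy/4,2))
rep(*map(float,sys.argv[1:5]))
E
python3 -m creep '[[0,0,-0.2,-1,1],[0,0,-0.2,-1,1],[0,0,-0.2,-1,1],[0,0,-0.2,-1,1],[0,0,-0.2,-1,1],[0,0,-0.2,-1,1],[0,0,-0.2,-1,1],[0,0,-0.2,-1,1],[0,0,-0.2,-1,1],[0,0,0,-1,1],[0,0,0,-1,1],[0,0,0,-1,1]]' 30; python3 go.py 0.502 0.043 0.2 -14.7
```

```text
clock: 1.6
position: [0.2597, -0.5682, 0.2982]
ee_rot: [-2.53, -1.861, -0.0]
force: [-0.1, 0.1, 0.3]
width: 1.002
gripper_force: 0.0
t 1.6 pos [ 0.2597 -0.5682  0.2982] yawY -17.3 force [-0.1  0.1  0.3] w 1.002 gf 0.0
units x,y,z [16.32  1.98  2.46] turn -0.65
```

```bash
python3 -m creep '[[0.5,0.1,0,-0.65,1],[0.9,0.1,0,0,1],[0.9,0.1,0,0,1],[0.9,0.1,0,0,1],[0.9,0.1,0,0,1],[0.9,0.1,0,0,1],[0.9,0.1,0,0,1],[0.9,0.1,0,0,1],[0.9,0.1,0,0,1],[0.9,0.1,0,0,1],[0.9,0.1,0,0,1],[0.9,0.1,0,0,1]]' >/dev/null;  python3 -m creep '[[0.9,0.1,0,0,1],[0.9,0.1,0,0,1],[0.9,0.1,0,0,1],[0.9,0.1,0,0,1],[0.9,0.1,0,0,1],[0.9,0.1,0,0,1],[0.5,0.1,0,0,1],[0,0.1,0,0,1],[0,0,0,0,1]]' >/dev/null; python3 go.py 0.502 0.043 0.101 -14.7
python3 - <<'E'
from h import *
d=shot("wrist"); cv2.imwrite("pics/w1.png",d["pixels"]); P=cloud(d)
m=((P[...,2]>.14)&(P[...,2]<.16)&(abs(P[...,0]-.5)<.08)&(abs(P[...,1]-.05)<.08)).astype(np.uint8)
n,l,s,c=cv2.connectedComponentsWithStats(m); i=1+s[1:,4].argmax(); q=P[l==i]; print(len(q),q[:,2].mean(),cv2.minAreaRect((q[:,:2]*1000).astype(np.float32)))
E
```

```text
t 4.22 pos [0.5045 0.0404 0.2985] yawY -14.9 force [0.1 0.7 0.1] w 0.998 gf 0.0
units x,y,z [ 0.05 -0.08  4.94] turn -0.04
4978 0.15034144369091718 ((503.5716857910156, 46.03052520751953), (44.3211669921875, 64.13459777832031), 75.51964569091797)
```

```bash
python3 -m creep '[[0.03,-0.06,0.6,0,1],[0,0,0.6,0,1],[0,0,0.6,0,1],[0,0,0.6,0,1],[0,0,0.6,0,1],[0,0,0.6,0,1],[0,0,0.6,0,1],[0,0,0.5,0,1],[0,0,0.24,0,1],[0,0,0,0,1]]' |head -2; python3 -m creep '[[0,0,0,0,0.6],[0,0,0,0,0.6],[0,0,0,0,0.6],[0,0,0,0,0.6],[0,0,0,0,0.6]]' 30;python3 go.py 0.5026 0.0421 0.101 -14.5
python3 - <<'E'
import numpy as np
h=120;a=26
th=np.radians(np.linspace(0,90,31)); s=a-a*np.cos(th)+h*np.sin(th); z=a*np.sin(th)+h*np.cos(th)
print((np.diff(s)/40).round(2).tolist(),(-np.diff(z)/40).round(2).tolist())
E
```

```text
clock: 5.52
position: [0.5025, 0.0421, 0.1009]
clock: 6.15
position: [0.5033, 0.0427, 0.1015]
ee_rot: [2.489, 1.916, 0.001]
force: [0.6, -1.0, 5.1]
width: 0.698
gripper_force: 29.9
t 6.15 pos [0.5033 0.0427 0.1015] yawY -14.8 force [ 0.6 -1.   5.1] w 0.698 gf 29.9
units x,y,z [-0.02 -0.01  0.01] turn -0.09
[0.16, 0.16, 0.16, 0.16, 0.16, 0.16, 0.16, 0.16, 0.16, 0.15, 0.15, 0.15, 0.15, 0.14, 0.14, 0.13, 0.13, 0.12, 0.12, 0.11, 0.1, 0.1, 0.09, 0.08, 0.08, 0.07, 0.06, 0.05, 0.05, 0.04] [-0.03, -0.02, -0.01, -0.0, 0.0, 0.01, 0.02, 0.03, 0.04, 0.05, 0.05, 0.06, 0.07, 0.08, 0.08, 0.09, 0.1, 0.1, 0.11, 0.12, 0.12, 0.13, 0.13, 0.14, 0.14, 0.14, 0.15, 0.15, 0.15, 0.16]
```

```bash
python3 -m creep '[[0.16,0,-0.03,0,0.6],[0.16,0,-0.02,0,0.6],[0.16,0,-0.01,0,0.6],[0.16,0,0,0,0.6],[0.16,0,0,0,0.6],[0.16,0,0.01,0,0.6],[0.16,0,0.02,0,0.6],[0.16,0,0.03,0,0.6],[0.16,0,0.04,0,0.6],[0.15,0,0.05,0,0.6],[0,0,0,0,0.6]]' 30
python3 - <<'E'
from h import *
d=shot("side"); cv2.imwrite("pics/s1.png",cv2.resize(d["pixels"][150:330,200:440],(800,600)))
E
```

```text
clock: 7.52
position: [0.5202, 0.1059, 0.1005]
ee_rot: [2.487, 1.917, 0.004]
force: [-9.3, -0.9, 30.9]
width: 0.699
gripper_force: 30.0
```

View pics/s1.png

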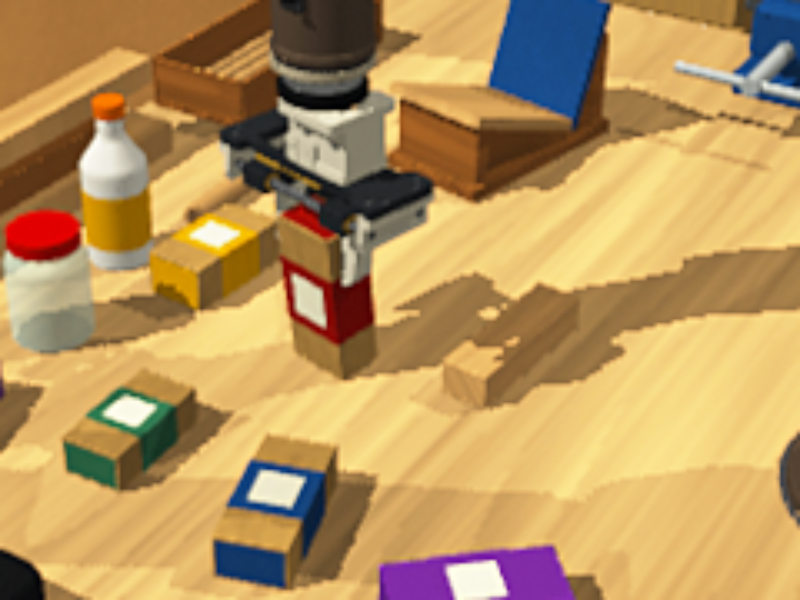

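```bash
cat > tilt.py <<'E'
from h import *
d=shot("side"); P=cloud(d); s=readout.observe(); p=s["position"]
m=(d["z_map"]>0)&(P[...,2]>.01)&(abs(P[...,0]-p[0])<.08)&(abs(P[...,1]-p[1])<.16)
hsv=cv2.cvtColor(d["pixels"],cv2.COLOR_BGR2HSV); red=m&((hsv[...,0]<5)|(hsv[...,0]>174))&(hsv[...,1]>150)
K=P[red]; g=np.radians(75.5); S=np.array([np.cos(g),np.sin(g),0])
w=m&(hsv[...,1]<60)&(hsv[...,2]>170); 
u=np.array([K@S,K[:,2]]).T
# white label area: dilated fit plane of red+label band broad face
n,l,st,c=cv2.connectedComponentsWithStats(w.astype(np.uint8))
band=cv2.dilate(red.astype(np.uint8),np.ones((9,9)))
for i in range(1,n):
    if st[i,4]>15 and band[l==i].mean()>.4:
        q=P[(l==i)]; cc=q.mean(0); nn=np.linalg.svd(q-cc)[2][2]; nn*=np.sign(nn@S) if abs(nn@S)>.3 else np.sign(nn[2]); print("label",st[i,4],cc.round(3),"n",nn.round(2),"tilt of face up",np.degrees(np.arctan2(nn[2],nn@S)).round(1))
print("red z",K[:,2].min().round(3),K[:,2].max().round(3),"force",s["force"].round(1),"pos",p.round(4),"t",s["clock"])
E
python3 tilt.py
```

```text
label 36 [0.482 0.126 0.128] n [ 0.41  0.91 -0.  ] tilt of face up -0.1
label 84 [0.525 0.122 0.073] n [ 0.28  0.95 -0.12] tilt of face up -6.7
red z 0.042 0.187 force [-9.  -0.6 29.8] pos [0.5201 0.1058 0.1005] t 7.625
```

The picture shows the carton at about (325,290) held near-upright: it leans only ~7° because it slid in place of pivoting. I'll lower the grip so that it turns in the pads.

```bash
python3 -m creep '[[0,0,0,0,0.6],[0,0,0,0,0.6],[0.08,0,0,0,0.6],[0.08,0,0,0,0.6],[0.08,0,0,0,0.6],[0.08,0,0,0,0.6],[0.08,0,0,0,0.6]]' 6; python3 tilt.py
```

```text
clock: 8.5
position: [0.5237, 0.12, 0.0979]
ee_rot: [2.489, 1.916, 0.001]
force: [-1.0, -0.4, 3.1]
width: 0.694
gripper_force: 6.0
label 38 [0.485 0.14  0.125] n [ 0.39  0.92 -0.04] tilt of face up -2.1
label 66 [0.528 0.13  0.072] n [ 0.27  0.93 -0.26] tilt of face up -14.9
red z 0.038 0.182 force [-0.7  0.9  4.1] pos [0.5238 0.1205 0.0978] t 8.55
```

```bash
python3 -m creep '[[0.15,0,0.01,0,0.6],[0.15,0,0.02,0,0.6],[0.15,0,0.03,0,0.6],[0.15,0,0.04,0,0.6],[0.15,0,0.05,0,0.6],[0.15,0,0.05,0,0.6],[0.15,0,0.06,0,0.6],[0.14,0,0.07,0,0.6],[0,0,0,0,0.6]]' 7; python3 tilt.py
```

```text
clock: 9.68
position: [0.5357, 0.1664, 0.084]
ee_rot: [-2.489, -1.917, -0.001]
force: [1.1, 0.9, -1.2]
width: 0.695
gripper_force: 7.0
label 33 [0.497 0.187 0.115] n [ 0.39  0.92 -0.02] tilt of face up -1.1
red z 0.035 0.141 force [ 1.7  1.2 -1.1] pos [0.5356 0.1662 0.0841] t 9.725
```

```bash
python3 -m creep '[[0,0,0,0,0.6],[0,0,0,0,0.6],[0,0,-0.15,0,0.6],[0,0,-0.15,0,0.6],[-0.3,0,0,0,0.6],[-0.4,0,0,0,0.6],[-0.4,0,0,0,0.6],[-0.4,0,0,0,0.6],[-0.2,0,0,0,0.6],[0,0,0,0,0.6]]' 30; python3 tilt.py
python3 - <<'E'
from h import *
d=shot("side"); cv2.imwrite("pics/s2.png",cv2.resize(d["pixels"][150:330,200:440],(800,600)))
E
```

```text
clock: 10.98
position: [0.518, 0.0991, 0.0963]
ee_rot: [2.491, 1.914, -0.0]
force: [0.9, 0.0, -5.6]
width: 0.696
gripper_force: 30.0
red z 0.048 0.157 force [ 0.7  1.  -4.8] pos [0.5183 0.1    0.0965] t 11.025
```

View pics/s2.png

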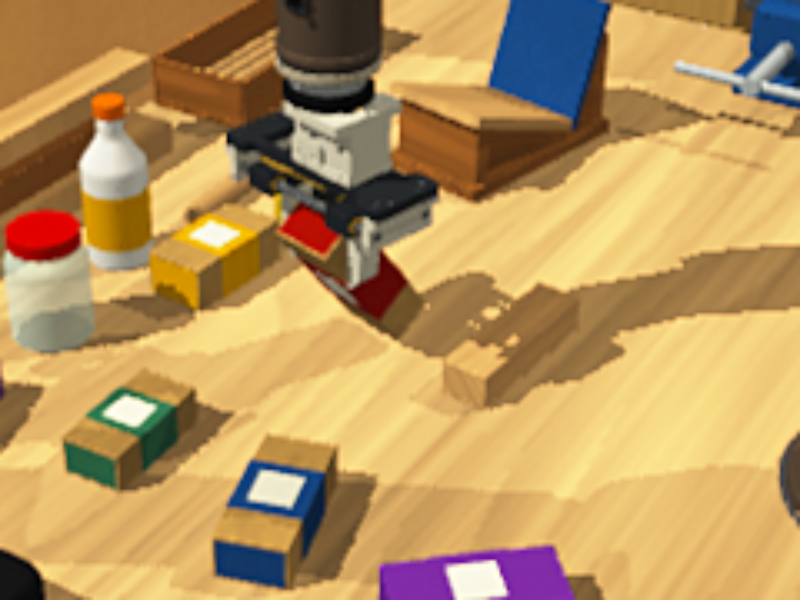

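The picture shows the carton held leaning ~40° at (350,270), clear of green (130,425). Now I lower it back onto its edge and finish the arc.

```bash
python3 -m creep '[[0,0,0.15,0,0.6],[0,0,0.15,0,0.6],[0,0,0,0,0.6]]' 30 | sed -n 2,4p; python3 -m creep '[[0,0,0,0,0.6],[0.14,0,0.08,0,0.6],[0.14,0,0.08,0,0.6],[0.13,0,0.09,0,0.6],[0.13,0,0.1,0,0.6],[0.12,0,0.1,0,0.6],[0.12,0,0.11,0,0.6],[0.11,0,0.12,0,0.6],[0.1,0,0.12,0,0.6],[0,0,0,0,0.6]]' 8; python3 tilt.py
```

```text
position: [0.5182, 0.1005, 0.0841]
ee_rot: [-2.489, -1.917, -0.0]
force: [-0.4, 0.3, -4.8]
clock: 12.7
position: [0.5283, 0.1386, 0.0519]
ee_rot: [-2.489, -1.917, 0.0]
force: [0.1, 0.5, -4.1]
width: 0.697
gripper_force: 8.0
red z 0.027 0.111 force [ 0.8  0.4 -3.8] pos [0.5282 0.1381 0.052 ] t 12.75
```

```bash
python3 -m creep '[[0.09,0,0.13,0,0.6],[0.08,0,0.13,0,0.6],[0.08,0,0.14,0,0.6],[0.07,0,0.14,0,0.6],[0.06,0,0.14,0,0.6],[0.05,0,0.14,0,0.6],[0.04,0,0.14,0,0.6],[0,0,0,0,0.6]]' 8; python3 - <<'E'
from h import *
d=shot("top"); P=cloud(d); hsv=cv2.cvtColor(d["pixels"],cv2.COLOR_BGR2HSV)
m=(P[...,0]>.4)&(P[...,0]<.62)&(P[...,1]>0)&(P[...,1]<.235)&(P[...,2]>.02)&(P[...,2]<.065)
q=P[m]; print(len(q),np.percentile(q[:,2],[5,25,50,75,95]).round(4))
g=np.radians(75.5); S=np.array([np.cos(g),np.sin(g)]); s=q[:,:2]@S
for lo in np.arange(s.min(),s.max(),.02):
    k=(s>=lo)&(s<lo+.02); print(lo.round(3),k.sum(),np.median(q[k,2]).round(4) if k.any() else "")
E
python3 tilt.py
```

```text
clock: 13.75
position: [0.5327, 0.1558, 0.0132]
ee_rot: [2.49, 1.916, -0.002]
force: [0.6, 0.5, -3.9]
width: 0.696
gripper_force: 8.0
63 [0.0278 0.0327 0.0345 0.0357 0.0396]
0.148 24 0.0337
0.168 29 0.0343
0.188 3 0.0357
0.208 0 
0.228 0 
0.248 7 0.0397
red z 0.01 0.104 force [ 0.2  0.6 -3.8] pos [0.5326 0.1555 0.0135] t 13.85
```

```bash
cat > endn.py <<'E'
from h import *
d=shot("side"); P=cloud(d); s=readout.observe(); p=s["position"]; hsv=cv2.cvtColor(d["pixels"],cv2.COLOR_BGR2HSV)
red=((hsv[...,0]<6)|(hsv[...,0]>174))&(hsv[...,1]>150)&(abs(P[...,0]-p[0])<.1)&(abs(P[...,1]-p[1])<.13)&(d["z_map"]>0)
n,l,st,c=cv2.connectedComponentsWithStats(red.astype(np.uint8))
for i in range(1,n):
    if st[i,4]>25:
        q=P[l==i]; cc=np.median(q,0); k=q[np.linalg.norm(q-cc,axis=1)<.05]; cc=k.mean(0); nn=np.linalg.svd(k-cc)[2][2]; print(st[i],cc.round(3),nn.round(2),"z",k[:,2].min().round(3),k[:,2].max().round(3))
cv2.imwrite("pics/s3.png",cv2.resize(d["pixels"][180:300,240:400],(800,600)))
E
python3 endn.py
```

```text
[269 249  14  18 137] [0.542 0.185 0.043] [-0.25 -0.96 -0.12] z 0.025 0.063
[299 253  12  10  58] [0.488 0.114 0.02 ] [ 0.96 -0.24  0.15] z 0.007 0.029
```

View pics/s3.png

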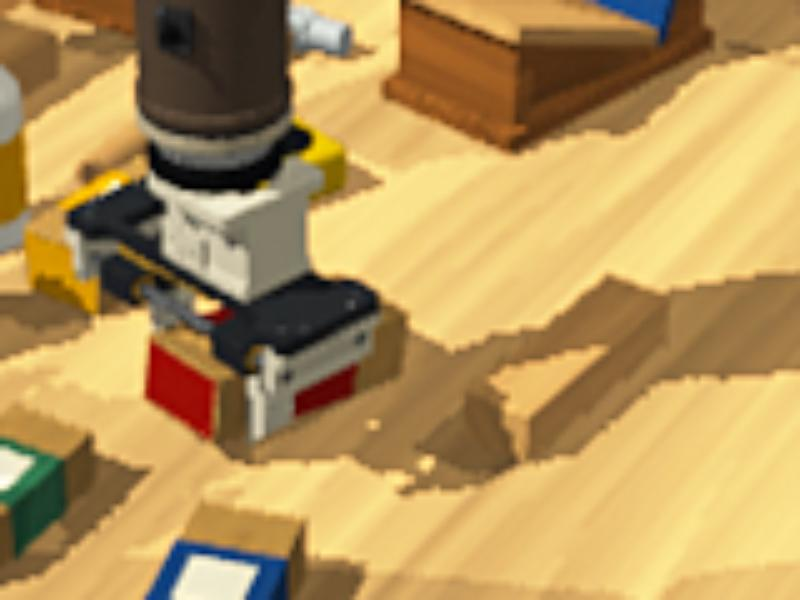

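The carton is almost flat, its red end (180,385) still tipped up ~7°. I lower it the rest of the way.

```bash
python3 -m creep '[[0.02,0,0.07,0,0.6],[0.01,0,0.07,0,0.6],[0,0,0.07,0,0.6],[0,0,0.06,0,0.6],[0,0,0,0,0.6],[0,0,0,0,0.6]]' 8; python3 -m creep '[[0,0,0,0,0.6],[0,0,0,0,0.6],[0,0,0,0,0.6]]' 3; python3 endn.py
```

```text
clock: 14.65
position: [0.5333, 0.1571, 0.0029]
ee_rot: [2.49, 1.916, -0.001]
force: [-0.1, 0.5, -4.2]
width: 0.697
gripper_force: 8.0
clock: 15.02
position: [0.5333, 0.1572, 0.0031]
ee_rot: [2.49, 1.916, -0.001]
force: [-1.1, -0.7, -3.3]
width: 0.694
gripper_force: 3.0
[269 253  13  18 133] [0.543 0.186 0.028] [-0.27 -0.96 -0.03] z 0.009 0.047
[298 256  13  10  44] [0.489 0.117 0.012] [ 0.96 -0.24  0.16] z 0.005 0.017
```

```bash
python3 -m creep '[[0,0,0.03,0,0.6],[0,0,0.02,0,0.6],[0,0,0,0,0.7],[0,0,0,0,0.72],[0,0,0,0,0.8],[0,0,0,0,1],[0,0,0,0,1],[0,0,0,0,1],[0,0,0,0,1]]' 3; python3 endn.py; python3 -m creep '[[0,0,-0.2,0,1],[0,0,-0.5,0,1],[0,0,-0.6,0,1],[0,0,-0.6,0,1],[0,0,-0.6,0,1],[-0.5,0,-0.6,0,1],[-0.6,0,-0.4,0,1],[0,0,0,0,1]]'|sed -n 1,2p; python3 - <<'E'
from h import *
d=shot("wrist"); P=cloud(d); m=((P[...,2]>.035)&(P[...,2]<.055)&(abs(P[...,0]-.52)<.1)&(abs(P[...,1]-.12)<.12)&(d["z_map"]>0)).astype(np.uint8)
n,l,s,c=cv2.connectedComponentsWithStats(m); i=1+s[1:,4].argmax(); q=P[l==i]; print(s[i],q[:,2].mean(),q[:,2].std(),cv2.minAreaRect((q[:,:2]*1000).astype(np.float32)))
E
```

```text
clock: 16.2
position: [0.5333, 0.1575, 0.0011]
ee_rot: [2.49, 1.916, -0.0]
force: [-1.0, 0.4, -0.4]
width: 1.002
gripper_force: 0.0
[269 256  13  17 118] [0.543 0.187 0.021] [ 0.26  0.96 -0.04] z 0.003 0.039
[302 257   9   8  30] [0.487 0.11  0.009] [-0.97  0.18 -0.16] z 0.003 0.016
clock: 17.25
position: [0.5227, 0.1133, 0.1427]
[  260   110   107   196 20052] 0.044473360066303216 0.0007690881550051887 ((524.6913452148438, 128.81121826171875), (124.95127868652344, 65.00005340576172), 74.98114013671875)
```

```bash
python3 go.py 0.5217 0.1165 0.009 -15; python3 - <<'E'
from h import *
d=shot("top"); P=cloud(d); m=((P[...,2]>.035)&(P[...,2]<.055)&(abs(P[...,0]-.52)<.1)&(abs(P[...,1]-.12)<.12)&(d["z_map"]>0)).astype(np.uint8)
n,l,s,c=cv2.connectedComponentsWithStats(m); i=1+s[1:,4].argmax(); q=P[l==i]; print(s[i],q[:,2].mean(),cv2.minAreaRect((q[:,:2]*1000).astype(np.float32)))
d=shot("wrist"); P=cloud(d); g=np.radians(75); S=np.array([np.cos(g),np.sin(g)])
for t in np.arange(-.1,.1,.01):  # height profile along axis
    p=np.array([.5217,.1165])+t*S; k=np.linalg.norm(P[...,:2]-p,axis=-1)<.005; k&=d["z_map"]>0; print(round(t,3),np.median(P[k][:,2]).round(3) if k.any() else None,end="; ")
E
```

```text
t 17.3 pos [0.5224 0.1145 0.1419] yawY -14.9 force [-0.1  0.5 -0.6] w 1.003 gf 0.0
units x,y,z [ 0.04 -0.03  3.32] turn 0.02
[269 241   9  13  64] 0.04313943607598882 ((522.1148071289062, 185.30218505859375), (18.54952049255371, 31.0573787689209), 73.185791015625)
-0.1 0.001; -0.09 None; -0.08 None; -0.07 None; -0.06 None; -0.05 0.044; -0.04 0.044; -0.03 0.045; -0.02 0.045; -0.01 0.045; -0.0 0.045; 0.01 0.045; 0.02 0.248; 0.03 0.224; 0.04 0.044; 0.05 0.044; 0.06 0.044; 0.07 0.044; 0.08 0.0; 0.09 0.0;
```

```bash
python3 -m creep '[[0.04,-0.03,0.6,0,1],[0,0,0.7,0,1],[0,0,0.7,0,1],[0,0,0.6,0,1],[0,0,0.5,0,1],[0,0,0.22,0,1],[0,0,0,0,1]]' 25|sed -n 2p; python3 -m creep '[[0,0,0,0,0.6],[0,0,0,0,0.6],[0,0,0,0,0.6],[0,0,0,0,0.6],[0,0,0,0,0.6],[0,0,-0.2,0,0.6],[0,0,-0.5,0,0.6],[0,0,-0.7,0,0.6],[0,0,-0.8,0,0.6],[0,0,-0.8,0,0.6],[0,0,-0.8,0,0.6],[0,0,0,0,0.6]]' 25; python3 go.py 0.588 -0.318 0.16 -12
```

```text
position: [0.5209, 0.1174, 0.0078]
clock: 19.77
position: [0.5222, 0.1173, 0.1621]
ee_rot: [2.488, 1.915, 0.005]
force: [0.3, 0.1, -5.4]
width: 0.693
gripper_force: 25.0
t 19.77 pos [0.5222 0.1173 0.1621] yawY -14.8 force [ 0.3  0.1 -5.4] w 0.693 gf 25.0
units x,y,z [-10.3    3.87   0.05] turn -0.71
```

```bash
python3 -m creep '[[-0.4,0.15,0,-0.35,0.6],[-0.8,0.3,0,-0.36,0.6],[-0.9,0.34,0,0,0.6],[-0.9,0.34,0,0,0.6],[-0.9,0.34,0,0,0.6],[-0.9,0.34,0,0,0.6],[-0.9,0.34,0,0,0.6],[-0.9,0.34,0,0,0.6],[-0.9,0.34,0,0,0.6],[-0.9,0.34,0,0,0.6],[-0.9,0.34,0,0,0.6],[-0.6,0.2,0,0,0.6]]' 25|sed -n 2p; python3 -m creep '[[-0.3,0.1,0,0,0.6],[0,0,0,0,0.6]]'|sed -n 2p; python3 go.py 0.5868 -0.3236 0.105 -12; cat > look.py <<'E'
from h import *
import sys
# wrist look: deck-frame coordinates of coloured/raised points
o=np.array([.572,-.3932,.04]); g=np.radians(78.); c,s=np.cos(np.radians(20)),np.sin(np.radians(20))
X=np.array([np.cos(g)*c,np.sin(g)*c,s]); Z=np.array([-np.cos(g)*s,-np.sin(g)*s,c]); Y=np.cross(Z,X)
def dk(P): q=P-o; return np.stack([q@X,q@Y,q@Z],-1)
E
python3 - <<'E'
from look import *
d=shot("wrist"); cv2.imwrite("pics/w2.png",d["pixels"])
E
```

```text
position: [0.5812, -0.3035, 0.158]
position: [0.5836, -0.3139, 0.1597]
t 21.52 pos [ 0.5836 -0.3139  0.1597] yawY -12.0 force [ 0.2  1.1 -5.7] w 0.697 gf 25.0
units x,y,z [-0.22  0.13  1.37] turn -0.0
```

View pics/w2.png

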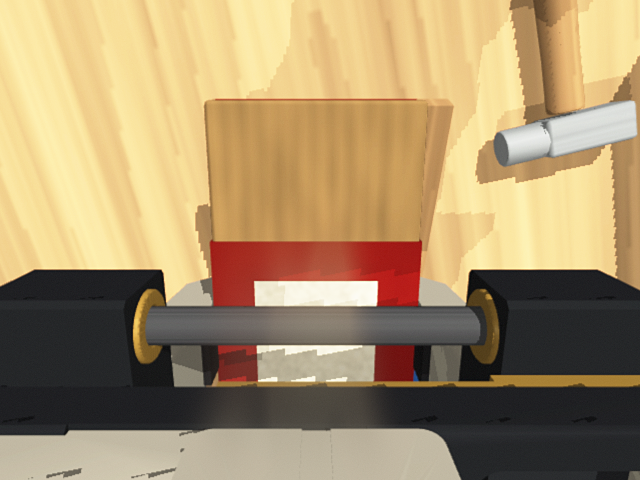

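The wrist view shows the held carton square over the deck, with the deck's edge showing on the right at (440,170); the +0.13 lateral shift below corrects that.

```bash
python3 -m creep '[[-0.22,0.13,0.4,0,0.6],[0,0,0.5,0,0.6],[0,0,0.3,0,0.6],[0,0,0.1,0,0.6],[0,0,0,0,0.6]]' 20; python3 -m creep '[[0,0,0.1,0,0.6],[0,0,0.1,0,0.6],[0,0,0.1,0,0.6],[0,0,0.1,0,0.6],[0,0,0.1,0,0.6],[0,0,0.1,0,0.6],[0,0,0,0,0.6]]' 12;  python3 go.py 0.5868 -0.3236 0.076 -12
```

```text
clock: 22.2
position: [0.5872, -0.3236, 0.1081]
ee_rot: [-2.441, -1.977, -0.0]
force: [0.3, -0.8, -3.9]
width: 0.698
gripper_force: 20.0
clock: 23.08
position: [0.587, -0.3235, 0.0839]
ee_rot: [-2.441, -1.977, -0.0]
force: [-0.6, -1.0, -3.3]
width: 0.696
gripper_force: 12.0
t 23.07 pos [ 0.587  -0.3235  0.0839] yawY -12.0 force [-0.6 -1.  -3.3] w 0.696 gf 12.0
units x,y,z [-0.  -0.   0.2] turn 0.0
```

```bash
python3 -m creep '[[0,0,0.07,0,0.6],[0,0,0.07,0,0.6],[0,0,0.06,0,0.6],[0,0,0,0,0.6]]' 12|grep -E "pos|force"; python3 -m creep '[[0,0,0.04,0,0.6],[0,0,0.04,0,0.6],[0,0,0,0,0.6]]' 12|grep -E "pos|force"
```

```text
position: [0.5871, -0.3235, 0.0772]
force: [-3.9, -0.8, 6.2]
gripper_force: 12.0
position: [0.5871, -0.3234, 0.0752]
force: [-8.3, 0.7, 16.0]
gripper_force: 12.0
```

```bash
python3 -m creep '[[-0.06,0,0.01,0,0.6],[-0.06,0,0.02,0,0.6],[-0.06,0,0.02,0,0.6],[-0.06,0,0.02,0,0.6],[0,0,0,0,0.6]]' 12|grep -E "pos|force"; python3 -m creep '[[-0.06,0,0.02,0,0.6],[-0.06,0,0.02,0,0.6],[0,0,0,0,0.6]]' 12|grep -E "pos|force"
```

```text
position: [0.5876, -0.3315, 0.0723]
force: [0.4, 1.7, 9.9]
gripper_force: 12.0
position: [0.5873, -0.3336, 0.0711]
force: [-0.4, 8.7, 12.9]
gripper_force: 12.0
```

```bash
python3 -m creep '[[0,0,-0.05,0,0.6],[0,0,0,0,0.75],[0,0,0,0,1],[0,0,0,0,1],[0,0,0,0,1],[0,0,-0.4,0,1],[0,0,-0.7,0,1],[0,0,-0.8,0,1],[0.5,0,-0.8,0,1],[0.8,0,-0.8,0,1],[0.8,0,-0.2,0,1],[0.8,0,0,0,1]]' 12|grep -E "pos|force"; python3 -m creep '[[0.8,0,0,0,1],[0.8,0,0,0,1],[0.6,0,0,0,1],[0,0,0,0,1]]'|grep -E "clo|pos"; cat > chk.py <<'E'
from look import *
import sys
# deck-frame extents of every top face layer, from top/side/wrist ; args: zlo zhi (mm) in deck frame
lo,hi=float(sys.argv[1])/1e3,float(sys.argv[2])/1e3
for n in sys.argv[3:]:
    d=shot(n); P=cloud(d); q=dk(P); ok=d["z_map"]>0
    m=(ok&(q[...,2]>lo)&(q[...,2]<hi)&(q[...,0]>-.01)&(q[...,0]<.17)&(abs(q[...,1])<.05)).astype(np.uint8)
    k,l,st,c=cv2.connectedComponentsWithStats(m); 
    if k<2: print(n,"none"); continue
    i=1+st[1:,4].argmax(); t=q[l==i]
    r=cv2.minAreaRect((t[:,:2]*1000).astype(np.float32))
    print(n,len(t),"z",t[:,2].mean().round(4),"slopes",np.linalg.lstsq(np.c_[t[:,:2],np.ones(len(t))],t[:,2],rcond=None)[0][:2].round(3),"rect",np.round(r[0],1),np.round(r[1],1),round(r[2],1),"x",np.percentile(t[:,0],[.5,99.5]).round(4),"y",np.percentile(t[:,1],[.5,99.5]).round(4))
    b=ok&(abs(q[...,2]+0)<.004)&(q[...,0]>.01)&(q[...,0]<.175)&(abs(q[...,1])<.07); w=q[b]
    if len(w)>50: print("  deck y",np.percentile(w[:,1],[.5,99.5]).round(4),"zmean",w[:,2].mean().round(4))
    f=ok&(abs(q[...,0])<.006)&(q[...,2]>.05)&(q[...,2]<.135)&(abs(q[...,1])<.07); w=q[f]
    if len(w)>50: print("  backstop y",np.percentile(w[:,1],[.5,99.5]).round(4),"x",w[:,0].mean().round(4))
E
python3 chk.py 36 52 top side
```

```text
position: [0.6092, -0.2235, 0.2214]
force: [0.3, -0.1, 0.7]
gripper_force: 0.0
clock: 26.95
position: [0.6272, -0.1355, 0.2201]
top 12 z 0.0411 slopes [0.87  0.461] rect [150.   25.8] [ 3.5 13.3] 28.9 x [0.1453 0.1522] y [0.0195 0.0308]
  deck y [-0.0596  0.0613] zmean -0.0007
side 270 z 0.0447 slopes [-0.026 -0.065] rect [75.4 -1.2] [ 97.8 163.9] 88.7 x [-0.0058  0.155 ] y [-0.0439  0.0474]
  deck y [-0.0659  0.0642] zmean 0.0013
  backstop y [-0.064   0.0632] x -0.0012
```

```bash
python3 -m creep '[[0.5,0,0,-1,1],[0.9,0,0,-1,1],[0.9,0,0,-1,1],[0.9,0,0,-1,1],[0.9,0,0,-1,1],[0.9,0,0,-1,1],[0.9,0,0,-1,1],[0.9,0,0,-0.1,1],[0.9,0,0,0,1],[0.5,0,0,0,1]]'|grep -E "clo|pos"; python3 chk.py 36 52 top; python3 go.py 0.4275 0.3164 0.16 16.3
```

```text
clock: 28.3
position: [0.5966, 0.1865, 0.219]
top 1416 z 0.0433 slopes [-0.01  -0.004] rect [74.5 -0. ] [ 98.9 156.5] 89.9 x [-0.0028  0.1513] y [-0.0457  0.0452]
  deck y [-0.0625  0.0618] zmean -0.0007
  backstop y [-0.0618  0.0621] x -0.0009
t 28.35 pos [0.5957 0.1887 0.2191] yawY 16.7 force [-1.5  1.8  0.6] w 0.999 gf 0.0
units x,y,z [ 4.24 -3.14  1.48] turn 0.11
```

```bash
sed -i 's/q\[...,0\]>-.01/q[...,0]>.012/' chk.py; python3 -m creep '[[0.6,-0.4,0,0.1,1],[0.8,-0.6,0.2,0,1],[0.8,-0.6,0.2,0,1],[0.8,-0.6,0.2,0,1],[0.8,-0.6,0.2,0,1],[0.44,-0.34,0.2,0,1],[0,0,0.1,0,1],[0,0,0,0,1]]'|grep -E "clo|pos"; python3 chk.py 36 52 top; python3 - <<'E'
from h import *
d=shot("wrist"); P=cloud(d); m=((P[...,2]>.033)&(P[...,2]<.048)&(abs(P[...,0]-.43)<.1)&(abs(P[...,1]-.316)<.1)&(d["z_map"]>0)).astype(np.uint8)
n,l,s,c=cv2.connectedComponentsWithStats(m); i=1+s[1:,4].argmax(); q=P[l==i]; print(s[i],q[:,2].mean(),cv2.minAreaRect((q[:,:2]*1000).astype(np.float32)))
E
python3 go.py 0.4275 0.3164 0.009 16.3
```

```text
clock: 29.35
position: [0.4312, 0.3108, 0.1745]
top 1201 z 0.0432 slopes [-0.003 -0.015] rect [82.6  0.1] [140.7  65.9] 0.4 x [0.0129 0.151 ] y [-0.0323  0.0323]
  deck y [-0.0628  0.0618] zmean -0.0006
  backstop y [-0.0619  0.0618] x -0.0009
[  268   123    88   179 14923] 0.04042955756121814 ((427.0292053222656, 315.74822998046875), (60.9095344543457, 130.3784942626953), 16.56898307800293)
t 29.45 pos [0.4313 0.311  0.1748] yawY 15.9 force [0.6 0.4 0. ] w 1.002 gf 0.0
units x,y,z [ 0.16 -0.05  4.14] turn -0.11
```

```bash
python3 -m creep '[[0.15,-0.06,0.7,-0.12,1],[0,0,0.9,0,1],[0,0,0.9,0,1],[0,0,0.8,0,1],[0,0,0.6,0,1],[0,0,0.24,0,1],[0,0,0,0,1]]' 25|sed -n 2p; python3 -m creep '[[0,0,0,0,0.5],[0,0,0,0,0.5],[0,0,0,0,0.5],[0,0,0,0,0.5],[0,0,0,0,0.5],[0,0,-0.3,0,0.5],[0,0,-0.6,0,0.5],[0,0,-0.8,0,0.5],[0,0,-0.9,0,0.5],[0,0,-0.9,0,0.5],[0,0,-0.8,0,0.5],[0,0,0,0,0.5]]' 25; python3 go.py 0.5826 -0.3383 0.18 -12
```

```text
position: [0.4264, 0.3169, 0.009]
clock: 31.82
position: [0.4264, 0.3182, 0.1835]
ee_rot: [1.879, 2.516, 0.006]
force: [-0.4, 0.4, -3.6]
width: 0.651
gripper_force: 25.0
t 31.82 pos [0.4264 0.3182 0.1835] yawY 16.5 force [-0.4  0.4 -3.6] w 0.651 gf 25.0
units x,y,z [-15.24   7.23   0.09] turn 7.12
```

```bash
python3 -m creep '[[-0.5,0.2,0,1,0.5],[-0.8,0.3,0,1,0.5],[-0.9,0.3,0,1,0.5],[-0.9,0.3,0,1,0.5],[-0.9,0.3,0,1,0.5],[-0.9,0.3,0,1,0.5],[-0.9,0.3,0,1,0.5],[-0.9,0.3,0,0.12,0.5],[-0.9,0.3,0,0,0.5],[-0.9,0.3,0,0,0.5],[-0.9,0.3,0,0,0.5]]'|sed -n 2p;  python3 go.py 0.5826 -0.3383 0.18 -12
```

```text
position: [0.5352, -0.0605, 0.1795]
t 33.2 pos [ 0.5352 -0.0605  0.1795] yawY -12.2 force [ 1.  -0.3 -2.6] w 0.653 gf 25.0
units x,y,z [-6.55  2.6  -0.01] turn -0.04
```

```bash
python3 -m creep '[[-0.9,0.36,0,0,0.5],[-0.9,0.36,0,0,0.5],[-0.9,0.36,0,0,0.5],[-0.9,0.36,0,0,0.5],[-0.9,0.36,0,0,0.5],[-0.7,0.28,0,0,0.5],[-0.4,0.15,0,0,0.5],[-0.2,0,0,0,0.5],[0,0,0,0,0.5]]'|sed -n 2p;  python3 go.py 0.5816 -0.3483 0.147 -12
```

```text
position: [0.5749, -0.3029, 0.1807]
t 34.33 pos [ 0.5749 -0.3029  0.1807] yawY -12.0 force [-0.   0.8 -3.2] w 0.651 gf 25.0
units x,y,z [-1.08  0.4   0.84] turn -0.0
```

Now correct, lower, and seat as before.

```bash
python3 -m creep '[[-0.5,0.2,0,0,0.5],[-0.5,0.2,0.3,0,0.5],[-0.08,0,0.4,0,0.5],[0,0,0.14,0,0.5],[0,0,0,0,0.5]]' 20|grep -E "pos|force"; python3 go.py 0.5816 -0.3483 0.115 -12; python3 -m creep '[[0,0,0.1,0,0.5],[0,0,0.1,0,0.5],[0,0,0.1,0,0.5],[0,0,0.1,0,0.5],[0,0,0.1,0,0.5],[0,0,0.1,0,0.5],[0,0,0.1,0,0.5],[0,0,0,0,0.5]]' 12|grep -E "pos|force";  python3 go.py 0.5816 -0.3483 0.115 -12
```

```text
position: [0.5818, -0.3476, 0.1466]
force: [-0.3, -0.1, -2.9]
gripper_force: 20.0
t 34.95 pos [ 0.5818 -0.3476  0.1466] yawY -11.9 force [-0.3 -0.1 -2.9] w 0.653 gf 20.0
units x,y,z [-0.02 -0.    0.79] turn 0.02
position: [0.5821, -0.349, 0.1192]
force: [0.8, -2.9, -1.2]
gripper_force: 12.0
t 35.95 pos [ 0.5821 -0.349   0.1192] yawY -12.0 force [ 0.8 -2.9 -1.2] w 0.651 gf 12.0
units x,y,z [ 0.01 -0.02  0.11] turn -0.01
```

```bash
python3 -m creep '[[0,0,0.06,0,0.5],[0,0,0.06,0,0.5],[0,0,0.04,0,0.5],[0,0,0,0,0.5]]' 10|grep -E "pos|force"; python3 -m creep '[[-0.06,0,0.02,0,0.5],[-0.06,0,0.02,0,0.5],[-0.06,0,0.02,0,0.5],[-0.06,0,0.02,0,0.5],[0,0,0,0,0.5]]' 10|grep -E "pos|force"; python3 go.py 0.5796 -0.3575 0.111 -12
```

```text
position: [0.5823, -0.3486, 0.1144]
force: [-3.9, -0.3, 9.8]
gripper_force: 10.0
position: [0.5826, -0.3548, 0.1118]
force: [-0.0, 4.4, 12.0]
gripper_force: 10.0
t 37.08 pos [ 0.5826 -0.3548  0.1118] yawY -11.8 force [-0.   4.4 12. ] w 0.657 gf 10.0
units x,y,z [-0.08 -0.06  0.02] turn 0.04
```

```bash
python3 -m creep '[[-0.05,0,0.01,0,0.5],[-0.05,0,0.01,0,0.5],[-0.04,0,0.01,0,0.5],[0,0,0,0,0.5]]' 10|grep -E "pos|force"; python3 -m creep '[[0,0,-0.06,0,0.5],[0,0,0,0,0.7],[0,0,0,0,1],[0,0,0,0,1],[0,0,0,0,1],[0,0,-0.4,0,1],[0,0,-0.7,0,1],[0,0,-0.8,0,1],[0.5,0,-0.8,0,1],[0.9,0,-0.4,-1,1],[0.9,0,0,-1,1],[0.9,0,0,-1,1]]' 10|grep -E "clo|pos|force"; python3 -m creep '[[0.9,0,0,-0.7,1],[0.9,0,0,0,1],[0.9,0,0,0,1],[0.9,0,0,0,1],[0.9,0,0,0,1],[0.9,0,0,0,1],[0.9,0,0,0,1],[0.9,0,0,0,1],[0.9,0,0,0,1],[0.7,0,0,0,1],[0.3,0,0,0,1],[0,0,0,0,1]]'|grep -E "clo|pos"; python3 chk.py 76 92 top side; python3 go.py 0.588 0.2935 0.16 2.7
```

```text
position: [0.5821, -0.3577, 0.1102]
force: [0.5, 11.5, 9.2]
gripper_force: 10.0
clock: 39.08
position: [0.5979, -0.2336, 0.2341]
force: [0.6, 0.6, 0.4]
gripper_force: 0.0
clock: 40.58
position: [0.5815, 0.127, 0.2347]
top 1032 z 0.0831 slopes [-0.008 -0.01 ] rect [72.5 -0.1] [ 62.8 120.7] 89.6 x [0.0128 0.1317] y [-0.0303  0.0306]
  deck y [-0.0625  0.062 ] zmean -0.0005
  backstop y [-0.0615  0.062 ] x -0.0007
side 171 z 0.0839 slopes [-0.027 -0.067] rect [75.2  2.6] [ 64.2 125.3] 89.3 x [0.0128 0.1369] y [-0.0299  0.0334]
  deck y [-0.0647  0.0642] zmean 0.0011
  backstop y [-0.0633  0.0633] x -0.0014
t 40.67 pos [0.5821 0.1249 0.2348] yawY 2.7 force [0.3 0.1 0.5] w 0.997 gf 0.0
units x,y,z [4.2  0.35 1.87] turn 0.01
```

```bash
python3 -m creep '[[0.6,0.1,0.2,0,1],[0.9,0.1,0.3,0,1],[0.9,0.1,0.4,0,1],[0.9,0.05,0.4,0,1],[0.6,0,0.3,0,1],[0.3,0,0.2,0,1],[0,0,0,0,1]]'|sed -n 2p; python3 - <<'E'
from h import *
d=shot("wrist"); P=cloud(d); m=((P[...,2]>.029)&(P[...,2]<.044)&(abs(P[...,0]-.588)<.1)&(abs(P[...,1]-.293)<.1)&(d["z_map"]>0)).astype(np.uint8)
n,l,s,c=cv2.connectedComponentsWithStats(m); i=1+s[1:,4].argmax(); q=P[l==i]; print(s[i],q[:,2].mean(),cv2.minAreaRect((q[:,:2]*1000).astype(np.float32)))
E
python3 go.py 0.588 0.2935 0.009 2.7
```

```text
position: [0.5878, 0.2941, 0.1625]
[  276   149    83   153 12222] 0.03640444832539029 ((587.7256469726562, 293.1422424316406), (56.89192199707031, 110.18870544433594), 2.3338887691497803)
t 41.6 pos [0.5884 0.2933 0.163 ] yawY 2.7 force [ 0.6 -0.4  0.6] w 1.003 gf 0.0
units x,y,z [ 0.   -0.01  3.85] turn 0.01
```

```bash
python3 -m creep '[[0,0,0.7,0,1],[0,0,0.9,0,1],[0,0,0.9,0,1],[0,0,0.7,0,1],[0,0,0.5,0,1],[0,0,0.15,0,1],[0,0,0,0,1]]' 20|sed -n 2p; python3 -m creep '[[0,0,0,0,0.45],[0,0,0,0,0.45],[0,0,0,0,0.45],[0,0,0,0,0.45],[0,0,0,0,0.45],[0,0,-0.3,0,0.45],[0,0,-0.7,0,0.45],[0,0,-0.9,0,0.45],[0,0,-0.9,0,0.45],[0,0,-0.9,0,0.45],[0,0,-0.9,0,0.45],[0,0,-0.9,0,0.45]]' 20|grep -E "pos|force|wid"; python3 -m creep '[[-0.5,0.1,-0.2,1,0.45],[-0.9,0.1,0,1,0.45],[-0.9,0.1,0,1,0.45],[-0.9,0.2,0,0.68,0.45],[-0.9,0.2,0,0,0.45],[-0.9,0.2,0,0,0.45],[-0.9,0.2,0,0,0.45],[-0.9,0.2,0,0,0.45],[-0.9,0.2,0,0,0.45],[-0.9,0.2,0,0,0.45],[-0.9,0.2,0,0,0.45]]' |grep -E "clo|pos|force|wid"; python3 go.py 0.5767 -0.3609 0.2 -12
```

```text
position: [0.5884, 0.2946, 0.0097]
position: [0.5873, 0.2946, 0.2307]
force: [0.7, 0.5, -2.8]
width: 0.606
gripper_force: 20.0
clock: 45.35
position: [0.6002, -0.0954, 0.2356]
force: [0.8, 0.6, -3.8]
width: 0.614
gripper_force: 20.0
t 45.35 pos [ 0.6002 -0.0954  0.2356] yawY -12.2 force [ 0.8  0.6 -3.8] w 0.614 gf 20.0
units x,y,z [-6.61  0.8   0.89] turn -0.04
```

```bash
python3 -m creep '[[-0.9,0.1,0,0,0.45],[-0.9,0.1,0,0,0.45],[-0.9,0.1,0,0,0.45],[-0.9,0.1,0,0,0.45],[-0.9,0.1,0,0,0.45],[-0.7,0.1,0.2,0,0.45],[-0.4,0.1,0.3,0,0.45],[-0.2,0,0.3,0,0.45],[0,0,0,0,0.45]]' |grep -E "pos|forc"; python3 go.py 0.5767 -0.3709 0.179 -12
```

```text
position: [0.5801, -0.3246, 0.2032]
force: [-0.8, 0.0, -3.0]
gripper_force: 20.0
t 46.48 pos [ 0.5801 -0.3246  0.2032] yawY -11.9 force [-0.8  0.  -3. ] w 0.608 gf 20.0
units x,y,z [-1.15  0.16  0.6 ] turn 0.01
```

```bash
python3 -m creep '[[-0.5,0.08,0,0,0.45],[-0.5,0.08,0.2,0,0.45],[-0.15,0,0.3,0,0.45],[0,0,0.1,0,0.45],[0,0,0,0,0.45]]' 18|grep -E "pos|force"; python3 go.py 0.5767 -0.3709 0.149 -12; python3 -m creep '[[0,0,0.1,0,0.45],[0,0,0.1,0,0.45],[0,0,0.1,0,0.45],[0,0,0.1,0,0.45],[0,0,0.1,0,0.45],[0,0,0.1,0,0.45],[0,0,0.05,0,0.45],[0,0,0,0,0.45]]' 10|grep -E "pos|force";  python3 go.py 0.5767 -0.3709 0.149 -12
```

```text
position: [0.5779, -0.3703, 0.1805]
force: [-0.2, 0.7, -2.7]
gripper_force: 18.0
t 47.1 pos [ 0.5779 -0.3703  0.1805] yawY -11.9 force [-0.2  0.7 -2.7] w 0.61 gf 18.0
units x,y,z [-0.02 -0.03  0.79] turn 0.03
position: [0.5779, -0.3718, 0.1551]
force: [-0.7, -3.4, 0.6]
gripper_force: 10.0
t 48.1 pos [ 0.5779 -0.3718  0.1551] yawY -11.9 force [-0.7 -3.4  0.6] w 0.608 gf 10.0
units x,y,z [ 0.02 -0.03  0.15] turn 0.01
```

```bash
python3 -m creep '[[0,-0.03,0.05,0,0.45],[0,0,0.05,0,0.45],[0,0,0.05,0,0.45],[0,0,0.03,0,0.45],[0,0,0,0,0.45]]' 9|grep -E "pos|force"; python3 -m creep '[[-0.06,0,0.02,0,0.45],[-0.06,0,0.02,0,0.45],[-0.06,0,0.02,0,0.45],[-0.06,0,0.02,0,0.45],[0,0,0,0,0.45]]' 9|grep -E "pos|force"; python3 go.py 0.5748 -0.3801 0.145 -12
```

```text
position: [0.577, -0.3708, 0.1487]
force: [-2.3, -1.3, 5.3]
gripper_force: 9.0
position: [0.5764, -0.3771, 0.1458]
force: [-0.5, 7.0, 8.9]
gripper_force: 9.0
t 49.35 pos [ 0.5764 -0.3771  0.1458] yawY -11.8 force [-0.5  7.   8.9] w 0.61 gf 9.0
units x,y,z [-0.08 -0.02  0.02] turn 0.06
```

```bash
python3 -m creep '[[-0.05,0,0.01,0,0.45],[-0.05,0,0.01,0,0.45],[-0.04,0,0.01,0,0.45],[0,0,0,0,0.45]]' 9|grep -E "pos|force"; python3 -m creep '[[0,0,-0.06,0,0.5],[0,0,0,0,0.7],[0,0,0,0,1],[0,0,0,0,1],[0,0,0,0,1],[0,0,-0.4,0,1],[0,0,-0.7,0,1],[0,0,-0.8,0,1],[0.6,0,-0.5,0,1],[0.9,0,0,0,1],[0.9,0,0,0,1],[0.9,0,0,0,1]]' 9|grep -E "clo|pos|force"; python3 -m creep '[[0.9,0,0,0,1],[0.9,0,0,0,1],[0.9,0,0,0,1],[0.9,0,0,0,1],[0.7,0,0,0,1],[0.4,0,0,0,1],[0,0,0,0,1]]'|grep -E "clo|pos"; python3 chk.py 112 128 top side; python3 - <<'E'
from look import *
d=shot("side"); cv2.imwrite("pics/s4.png",cv2.resize(d["pixels"][125:225,290:420],(800,600),interpolation=cv2.INTER_CUBIC))
d=shot("top"); cv2.imwrite("pics/t4.png",cv2.resize(d["pixels"][170:280,400:550],(800,587),interpolation=cv2.INTER_CUBIC))
E
```

```text
position: [0.5757, -0.3807, 0.1441]
force: [1.3, 10.7, 7.5]
gripper_force: 9.0
clock: 51.35
position: [0.6013, -0.2539, 0.2428]
force: [-0.5, 0.2, -0.2]
gripper_force: 0.0
clock: 52.22
position: [0.6398, -0.0711, 0.2423]
top 149 z 0.1194 slopes [0.085 0.014] rect [24.6  0.6] [57.1 25.9] 85.1 x [0.0122 0.0373] y [-0.0273  0.0291]
  backstop y [-0.0621  0.0609] x -0.0008
side 131 z 0.1193 slopes [-0.04  -0.071] rect [63.1  1.5] [101.1  59.9] 0.3 x [0.0129 0.1134] y [-0.0284  0.0315]
  deck y [-0.0666  0.0635] zmean 0.0012
  backstop y [-0.0627  0.0642] x -0.0012
```

View pics/t4.png

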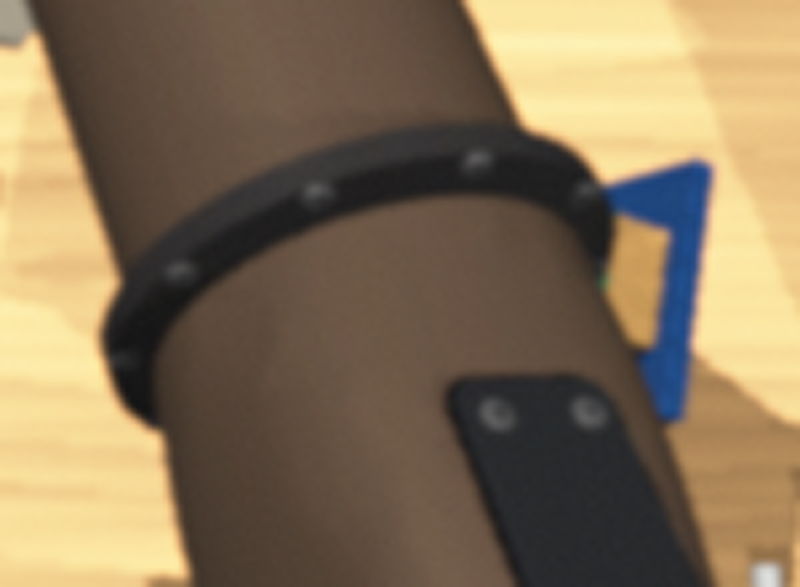

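View pics/s4.png

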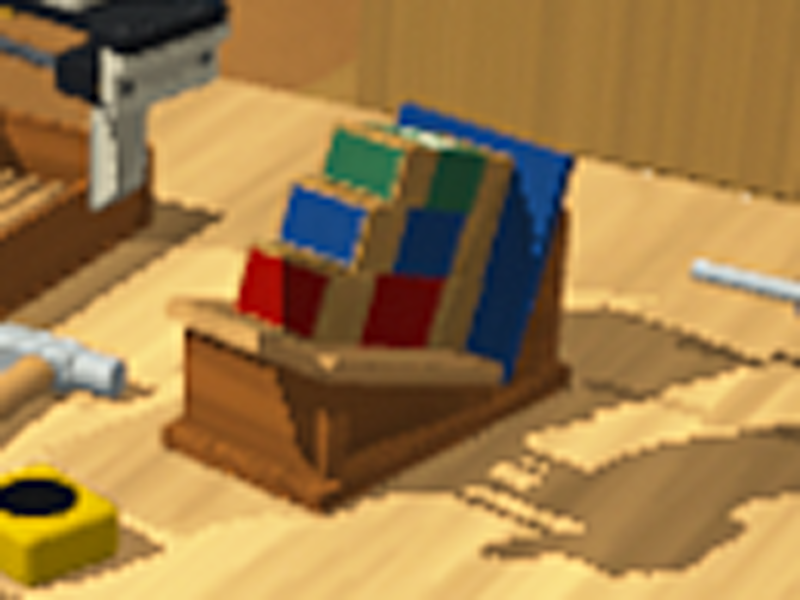

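The top crop is mostly blocked by the arm, with just the green carton's end visible against the backstop at (660,290). The side crop shows red (285,290), blue (325,225) and green (365,160) stacked flat and aligned against the backstop. I'll clear the arm and take one last measurement.

```bash
python3 -m creep '[[0.6,0,0,0,1],[0.9,0,0,0,1],[0.9,0,0,0,1],[0.9,0,0,0,1],[0.9,0,0,0,1],[0.6,0,0,0,1],[0,0,0,0,1]]'|grep -E "clo|pos"; python3 chk.py 112 128 top; python3 chk.py 78 90 top; python3 chk.py 38 50 top; python3 - <<'E'
from look import *
d=shot("top"); q=dk(cloud(d)); ok=d["z_map"]>0
for n,z,L in(("red",.04,.15),("blue",.08,.13),("green",.118,.11)):  # edge of top strip at high end
    m=ok&(abs(q[...,2]-z-.002)<.006)&(abs(q[...,1])<.022)&(q[...,0]>L-.02)&(q[...,0]<L+.012); print(n,np.percentile(q[m][:,0],[50,97,99.5]).round(4))
E
```

```text
clock: 53.3
position: [0.6793, 0.1165, 0.2417]
top 844 z 0.119 slopes [-0.009 -0.016] rect [62.2  1.3] [58.9 99.8] 89.4 x [0.0125 0.1115] y [-0.027   0.0299]
  deck y [-0.0625  0.062 ] zmean -0.0006
  backstop y [-0.0615  0.0619] x -0.0007
top 308 z 0.0833 slopes [-0.012  0.005] rect [72.2  1.8] [ 61.4 121.9] 87.9 x [0.0142 0.1324] y [-0.0293  0.031 ]
  deck y [-0.0626  0.0619] zmean -0.0005
  backstop y [-0.0621  0.0622] x -0.0007
top 325 z 0.0434 slopes [-0.017 -0.008] rect [81.9  0.7] [ 64.1 140.4] 89.5 x [0.0149 0.1517] y [-0.0314  0.0326]
  deck y [-0.0623  0.0623] zmean -0.0006
  backstop y [-0.0619  0.0619] x -0.0007
red [0.142  0.1514 0.152 ]
blue [0.1223 0.1316 0.1323]
green [0.1025 0.1108 0.1116]
```

```bash
python3 -c "
from cell import sign_off
print(sign_off())"
```

```text
the job is handed in; nothing more can be done
None
```

The job is handed in at about 53 s: the red carton was laid down and let go, then red, blue and green were stacked on the deck, centred to within about 1.5 mm, square to within about 2°, and each pressed with about 10 N against the backstop (contact judged by force, no verdict returned). Red slid on its end at first and I lifted and shifted it mid-tilt to clear the green carton; it never toppled.

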